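# Sort tagged figurine bases into display and returns nests, then cover the return

## Robot

A 7-joint arm with a two-finger parallel gripper is mounted at the origin on the work surface. World frame = base frame: x ahead of the robot, y to its left, z up, the work surface at z = 0. Lengths are in m, angles in rad, forces in N, time in s.
With the tool pointing down it reaches from about 0.35 to 0.9 m from the base axis. Payload 19.9 kg.
Tool frame: the origin (TCP) lies at the centre of the arm's flange, where the gripper is bolted on; the fingertips stand 199 mm ahead of it and the grasp point (between the pads) lies 180 mm ahead of it; x points along the fingers, y is the direction in which the jaws open and shut, and the axes are right-handed (so a half turn about x gives the same grasp; the last joint's range is limited). The gripper opens to 94 mm and grips with 3 to 60 N. Pads are 16 mm wide; open, the fingers measure 119 mm over their backs; the gripper's body (75 mm by 177 mm) begins 78 mm behind the grasp point.
Start: joints at [1.117, 0.417, -0.01, 1.614, 0.005, 1.111, -0.053], TCP at [0.25, -0.573, 0.405] pointing down, gripper open.
Joint ranges: [-2.81, 2.81], [-0.39, 2.02], [-1.27, 1.25], [0.06, 2.57], [-1.19, 4.33], [0.19, 2], [-2.82, 2.82]. Speed limits (rad/s): [1.89, 1.89, 2.39, 2.39, 3.01, 3.01, 3.01].

## Interface

Orientations are given as a unit quaternion [x, y, z, w].
In Python, from plant import arm, cams gives the robot as it stands. The module is installed in compiled form; this text tells all that it offers.
- The arm moves only by the tool servo_tool, never from a script. Its argument "steps" is one flat list of numbers, 7 for each row, row after row: the shift along the tool's x, y, z in cm, then the turn, a rotation vector about the tool's x, y, z in rad, then the opening, from 0 (shut) to 1 (fully open). In form: [tx, ty, tz, ax, ay, az, jaw, tx, ty, tz, ax, ay, az, jaw, ...]. A call has 1 to 10 rows; each row shifts and turns the commanded pose from where the row before left it, along the tool's axes as they then stand; what a row does not reach is not made up. A row lasts 1/12 s, in which the tool goes at most 41.7 mm and 7.16 degrees, less where a joint would pass 70% of its speed; a pose out of reach is approached as far as the arm can. A call is refused whole if a number of a shift passes 4.17 or a number of a turn 0.125, either way. A call with a gripper value outside its range is refused whole. The fingers move at their own pace and stop on an object; the grip force is fixed at half the most. Time passes only in rows, so rows that do not move let the fingers close. It gives the time, the measured TCP pose, the force and the opening at its end, in the units of the state.
- arm.get_obs(): the state, without advancing time (a new reading comes with each control period).
- cams.grab_frame(name): name is "side" or "top"; returns the picture (400x640x3 uint8, red, green, blue); there is no depth.
- cams.camera_model(name): a dict with "fx", "fy", "cx", "cy" (pixels), "R" (3x3) and "t" (3): a world point X has camera coordinates R X + t. Camera axes: x right, y down, z forward; pixel columns grow to the right and rows downward; lengths in m; the calibration is good to about 2 mm. A picture is of the moment at which its call begins. camera_model takes no time and is no camera call.
- arm.finish_job(): hands the job in, once; it reports no verdict.
The state is a dict: "time": time; "joint_pos": joint angles; "joint_vel": joint speeds; "effort": joint torques, N m; "ee_pos": TCP position; "orientation": TCP orientation; "force": force on the tool from outside, world axes, zero at the start; "torque": the same for the moment, N m; "width": finger opening in m.
Only numpy, scipy, OpenCV 4.12 (cv2) and the standard library are available. Lean on these libraries where they do the work, as an engineer would, in place of code of your own. Each camera call takes 0.05 s, during which the arm holds its last target. There are 200 camera calls.

## Task

Sort the two tagged gold-toned pedestal bases: the one with the round tag has passed, so set it into the open display nest, and the one with the long strip tag is a reject, so set it into the returns nest on the long board; then slide the translucent hood by its knob all the way over the reject. Both bases must sit flat in their nests with the tag up; set them down, do not drop them. Leave the untagged base, the angel, the igloo and the globe where they are.

Things in the scene. Friction and masses are not known exactly. Their poses are not given: they have to be found in the camera images.
- base_disc: gold-toned pedestal base with a ROUND paper tag (38 mm disc) on top. Foot 100 (x) x 50 (y) x 10 mm, on it a body 92 x 42 mm that reaches 42 mm above the underside; the tag adds 3 mm. Weighs about 0.3 kg. Origin: centre of the underside; x along its length, z up. Grip it across the 42 mm body, above the foot
- base_strip: the same pedestal base with a LONG STRIP paper tag (80 x 14 mm, 3 mm thick, along x) on top. Same sizes, origin and axes
- base_plain: the same pedestal base with no tag; to be left alone. Same sizes, origin and axes
- display_nest (a point): centre of the pocket floor of the open display nest: a fixed dark wooden board 150 (x) x 120 x 12 mm with four ledges round a pocket 108 (x) x 58 (y) mm; the ledges are 8 mm wide and stand 8 mm above the pocket floor, which is the board's top. x along the pocket's length, z up. A base fits either way round
- returns_nest (a point): centre of the pocket floor of the returns nest: the same pocket and ledges, at the end nearest the robot of a fixed dark wooden board 320 (x) x 130 x 12 mm, 78 mm from the board's middle. x along the board, pointing from the nest towards the hood's parking place; z up
- hood_knob (a point): grip point on the knob of the translucent hood, 24 mm above the hood's roof. The knob is an upright brass cylinder 28 mm in diameter and 34 mm tall in the middle of the roof, its top 10 mm above this point. The hood is a translucent plastic cover 140 (along the board) x 100 x 64 mm, open towards the nest; it rides on the returns board. Axes as returns_nest
- hood (a joint): travel of the hood along the returns board in m: 0 = parked at the far end, grows as it slides towards the nest (along -x of returns_nest), 0.16 = fully over the nest, at its stop. Stays where it is left; slides with about 1.5 N
- angel: white bisque angel, 72 mm wide foot, 122 mm tall; bystander. Origin: centre of the underside
- igloo: blue resin igloo, 100 mm dome, 51 mm tall, tunnel 70 mm out along its x; bystander. Origin: centre of the dome's underside
- globe: clear glass globe 84 mm in diameter on a dark wooden foot, 100 mm tall; bystander. Origin: centre of the underside
Mind the look-alikes: they are no part of the job. Leave any orange or pink look-alike of the base_disc alone.

How it is judged:
On the way:
1. the strip-tagged base sits flat in the returns nest while the hood is still back (horizontal distance between base_strip and returns_nest below 0.01 m and z of base_strip in the frame of returns_nest between -0.004 and 0.004 m and angle between base_strip's own z axis and vertical below 0.05 rad and value of joint hood below 0.06 m), for 0.2 s.
At the end, for the whole second after the job is handed in: Round-tagged base in the display nest, strip-tagged base in the returns nest, each flat on the pocket floor (4 mm in height, 10 mm from centre, 0.05 rad of upright), tag up, at rest (0.02 m/s); hood at rest (0.01 m/s) within 10 mm of its stop over the returns nest (horizontal distance between base_disc and display_nest below 0.01 m and z of base_disc in the frame of display_nest between -0.004 and 0.004 m and angle between each of base_disc, base_strip's own z axis and vertical below 0.05 rad and horizontal distance between base_strip and returns_nest below 0.01 m and z of base_strip in the frame of returns_nest between -0.004 and 0.004 m and linear speed of each of base_disc, base_strip below 0.02 m/s and value of joint hood above 0.15 m and velocity of joint hood between -0.01 and 0.01 m/s); the robot touches nothing.
It fails at once if a tagged base was dropped: it moved faster than 0.5 m/s out of the fingers ((linear speed of base_disc above 0.5 m/s and contact force between base_disc and the fingers below 0.05 N) or (linear speed of base_strip above 0.5 m/s and contact force between base_strip and the fingers below 0.05 N)).
It fails at once if the untagged base was moved by more than 20 mm (distance of base_plain from where it was at the start of the episode above 0.02 m).
It fails at once if the angel, igloo or globe was moved by more than 20 mm (distance of any of angel, igloo, globe from where it was at the start of the episode above 0.02 m).
It also fails if it takes over 72 s, if anything falls off the work surface, if the arm or the gripper's body presses on something with over 40 N, if the wrist force passes 120 N, or if a joint passes its speed limit or range.

## Working session

There is one attempt and no reset: what is moved stays moved. The work goes in short steps, Python scripts to look and compute and a tool call to move; the robot and the scene stay as the last step left them, time stands still between calls to the robot, and variables do not carry over. Pictures are saved under pics/ and viewed, about 8 in all and at most 12, crops included, and the job is handed in when it is done.

Besides the shell and the picture viewer there is one more tool, called after "Emit:" as name(argument=value, ...) on one line, values as JSON. servo_tool: Moves the arm, as the interface text tells. Its arguments: {"type":"object","properties":{"steps":{"type":"array","items":{"type":"number"}}},"required":["steps"]}

```bash
mkdir -p pics; python3 - <<'E'
from plant import arm,cams
import cv2,numpy as np
for n in("top","side"):
    f=cams.grab_frame(n); cv2.imwrite(f"pics/{n}0.png",f[:,:,::-1]); m=cams.camera_model(n)
    print(n,m["fx"],m["cx"],m["cy"],np.round(m["R"],3).tolist(),np.round(m["t"],3), -np.array(m["R"]).T@m["t"])
o=arm.get_obs();print(o)
E
```

```text
top 456.36889175643876 316.4875301148452 208.10179455016407 [[-0.012, -1.0, -0.025], [-0.985, 0.016, -0.173], [0.174, 0.022, -0.985]] [0.092 0.562 1.162] [0.3523825  0.05640735 1.24368426]
side 361.90468141380376 319.3623112538214 199.17537221336602 [[-0.988, -0.154, 0.013], [-0.089, 0.503, -0.86], [0.126, -0.851, -0.51]] [0.566 0.087 1.065] [0.4329602  0.94903027 0.61118224]
{'time': 0.1, 'joint_pos': array([ 1.11753833,  0.41792376, -0.01032198,  1.61410222,  0.00469687,
        1.1107148 , -0.05302472]), 'joint_vel': array([ 0.0011103 , -0.00415081,  0.0002782 , -0.00106943,  0.00135354,
       -0.00060833, -0.00154446]), 'effort': array([ 3.03237939e-03, -8.52568531e+01,  6.40791748e-01, -4.26694465e+01,
       -4.88484569e-02,  1.62753736e-02,  7.56732243e-05]), 'ee_pos': array([ 0.25010541, -0.57264604,  0.40408667]), 'orientation': array([-0.69206631, -0.14493451,  0.69228132, -0.14416927]), 'force': array([-0.55333424, -0.20393474, -0.08236116]), 'torque': array([-0.0244447 ,  0.00371021,  0.03098372]), 'width': 0.09382818233342916}
```

View pics/top0.png

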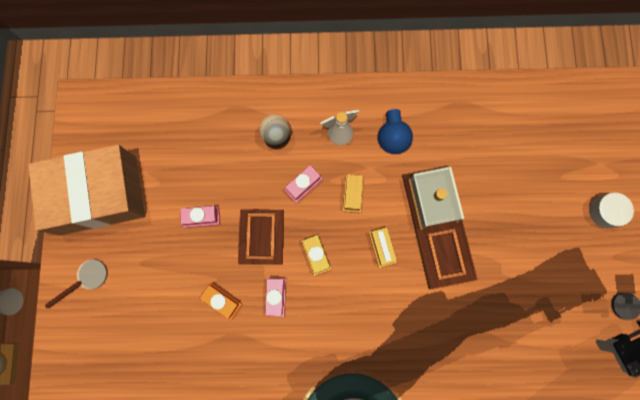

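View pics/side0.png

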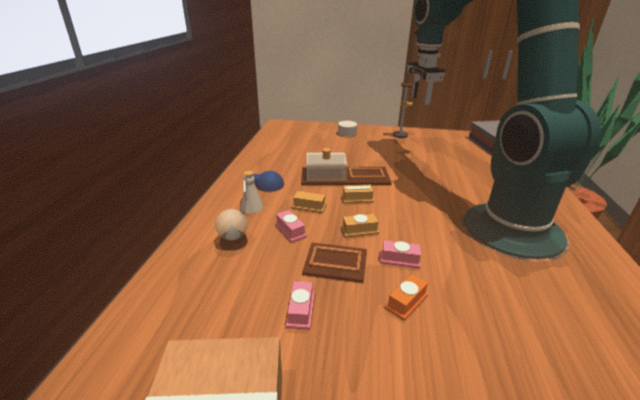

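The top view shows the round-tag gold base at about (316,254), the strip base at (383,246), the display nest at (261,237), the returns nest at (447,254) and the knob at (440,194). The plain base is at (353,193). Pink and orange look-alikes stand around them.

```bash
cat > h.py <<'E'
import numpy as np,cv2
from plant import arm,cams
def ray(n,uv,z):
    m=cams.camera_model(n);R=np.array(m["R"]);t=np.array(m["t"])
    uv=np.atleast_2d(np.asarray(uv,float))
    d=np.c_[(uv[:,0]-m["cx"])/m["fx"],(uv[:,1]-m["cy"])/m["fy"],np.ones(len(uv))]@R
    c=-R.T@t
    return c+d*((z-c[2])/d[:,2])[:,None]
def proj(n,X):
    m=cams.camera_model(n);p=np.atleast_2d(X)@np.array(m["R"]).T+m["t"]
    return np.c_[m["fx"]*p[:,0]/p[:,2]+m["cx"],m["fy"]*p[:,1]/p[:,2]+m["cy"]]
def rect(n,mask,z):
    # metric min-area rectangle of the biggest blob cast on plane z: centre, long side, short side, angle of long axis, area px
    cs,_=cv2.findContours(mask.astype(np.uint8),cv2.RETR_EXTERNAL,cv2.CHAIN_APPROX_NONE)
    if not cs: return None
    c=max(cs,key=cv2.contourArea); P=ray(n,c[:,0,:],z)[:,:2]
    r=cv2.minAreaRect((P*1000).astype(np.float32)); b=cv2.boxPoints(r)
    e=[b[1]-b[0],b[2]-b[1]]; e.sort(key=np.linalg.norm); v=e[1]
    return np.round(np.array(r[0])/1000,4),np.round(np.linalg.norm(e[1])),np.round(np.linalg.norm(e[0])),round(float(np.arctan2(v[1],v[0])%np.pi),3),int(cv2.contourArea(c))
def win(mask,x0,y0,x1,y1):
    o=np.zeros_like(mask);o[y0:y1,x0:x1]=mask[y0:y1,x0:x1];return o
E
python3 - <<'E'
from h import *
f=cv2.imread("pics/top0.png"); h=cv2.cvtColor(f,cv2.COLOR_BGR2HSV);H,S,V=[h[...,i].astype(int) for i in range(3)]
white=(S<90)&(V>150)
gold=((H>17)&(H<32)&(S>90)&(V>110))|white
dark=(V<110)
print("disc tag",rect("top",win(white,300,235,335,280),.045))
print("disc body",rect("top",win(gold,298,232,335,278),.042))
print("strip tag",rect("top",win(white,365,222,402,270),.045))
print("strip body",rect("top",win(gold,365,222,402,270),.042))
print("plain",rect("top",win(gold,338,170,368,216),.042))
print("disp board",rect("top",win(dark,230,200,292,272),.012))
print("ret board",rect("top",win(dark,395,160,485,295),.012))
led=(V>=100)&(S>90)
print("disp ledge",rect("top",win(led,243,210,280,263),.02))
print("ret ledge",rect("top",win(led,428,228,468,282),.02))
kn=(H>8)&(H<28)&(S>110)&(V>120)
r=rect("top",win(kn,430,182,455,205),.110);print("knob",r)
for n,u in (("disc",(316,254)),("strip",(383,246)),("disp",(261,237)),("ledge",(248,237)),("knob",(440,194)),("ret",(447,254)),("retl",(434,256)),("tbl",(300,330)),("body",(309,238))): print(n,u,h[u[1],u[0]])
s=cv2.resize(f[160:300,200:480],None,fx=2.8,fy=2.8,interpolation=cv2.INTER_CUBIC);cv2.imwrite("pics/c1.png",s)
E
```

```text
disc tag (array([0.4417, 0.0865]), np.float32(37.0), np.float32(37.0), 1.557, 154)
disc body (array([0.4407, 0.0869]), np.float32(98.0), np.float32(46.0), 0.345, 589)
strip tag (array([ 0.461 , -0.0918]), np.float32(81.0), np.float32(15.0), 0.248, 147)
strip body (array([ 0.4585, -0.0912]), np.float32(98.0), np.float32(47.0), 0.191, 558)
plain (array([ 0.6055, -0.0145]), np.float32(98.0), np.float32(46.0), 3.048, 498)
disp board (array([0.4943, 0.2366]), np.float32(145.0), np.float32(121.0), 3.125, 707)
ret board (array([ 0.5159, -0.2435]), np.float32(314.0), np.float32(130.0), 0.182, 3383)
disp ledge (array([0.4945, 0.2351]), np.float32(142.0), np.float32(97.0), 0.002, 1705)
ret ledge (array([ 0.436 , -0.2642]), np.float32(147.0), np.float32(91.0), 0.123, 1504)
knob (array([ 0.5858, -0.2321]), np.float32(26.0), np.float32(25.0), 2.331, 83)
disc (316, 254) [ 41  12 237]
strip (383, 246) [ 43  13 238]
disp (261, 237) [  9 178 103]
ledge (248, 237) [ 13 174 223]
knob (440, 194) [ 20 166 231]
ret (447, 254) [  9 177 108]
retl (434, 256) [ 13 175 213]
tbl (300, 330) [ 12 175 211]
body (309, 238) [ 20 165 195]
```

View pics/c1.png

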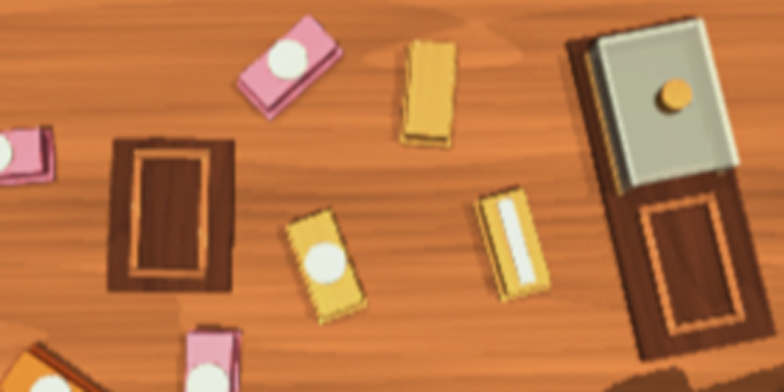

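```bash
cat >> h.py <<'E'
from scipy.spatial.transform import Rotation as Ro
def plan(p,yaw,what=""):
    """shift (cm, tool axes now) and yaw turn to bring the grasp point to p with tool y at angle yaw (mod pi), tool down"""
    o=arm.get_obs();R=Ro.from_quat(o["orientation"]).as_matrix()
    g=o["ee_pos"]+.18*R[:,0]
    cy=np.arctan2(R[1,1],R[0,1]); d=(yaw-cy+np.pi/2)%np.pi-np.pi/2
    tgt=Ro.from_euler("z",d)*Ro.from_euler("z",cy)*Ro.from_matrix([[0,1,0],[0,0,-1],[-1,0,0]]) # x down, y along yaw
    rv=(Ro.from_matrix(R).inv()*tgt).as_rotvec()
    ptcp=np.array(p)+[0,0,.18]
    print(what,"t",round(o["time"],2),"grasp",np.round(g,4),"yaw",round(cy,3),"tilt",np.round(np.arccos(-R[2,0]),4),"w",round(o["width"],4),"F",np.round(o["force"],1),"\n shift cm",np.round(R.T@(ptcp-o["ee_pos"])*100,2),"rotvec",np.round(rv,3),"q7",round(o["joint_pos"][6],2))
E
python3 - <<'E'
from h import *
f=cv2.imread("pics/top0.png"); h=cv2.cvtColor(f,cv2.COLOR_BGR2HSV);H,S,V=[h[...,i].astype(int) for i in range(3)]
for nm,th in(("disp",130),("disp",150),("ret",130),("ret",150)):
    n,l=cv2.connectedComponents((V>th).astype(np.uint8),connectivity=4)
    w=(slice(225,248),slice(244,252)) if nm=="disp" else (slice(245,262),slice(429,440))
    k=np.bincount(l[w][l[w]>0]).argmax(); print(nm,th,rect("top",l==k,.02))
plan([.461,-.0918,.20],.248+np.pi/2,"strip")
E
```

```text
disp 130 (array([0.4947, 0.2378]), np.float32(125.0), np.float32(77.0), 3.128, 1222)
disp 150 (array([0.4959, 0.2377]), np.float32(123.0), np.float32(74.0), 3.118, 1175)
ret 130 (array([ 0.4399, -0.2603]), np.float32(125.0), np.float32(75.0), 0.18, 1274)
ret 150 (array([ 0.4399, -0.2602]), np.float32(124.0), np.float32(74.0), 0.18, 1233)
strip t 0.1 grasp [ 0.25   -0.5725  0.2241] yaw -1.159 tilt 0.0011 w 0.0938 F [-0.6 -0.2 -0.1] 
 shift cm [  2.45 -35.62 -38.57] rotvec [0.164 0.    0.001] q7 -0.05
```

Emit:
servo_tool(steps=[0,-2.74,-2.97,0,0,0,1,0,-2.74,-2.97,0,0,0,1,0,-2.74,-2.97,0,0,0,1,0,-2.74,-2.97,0,0,0,1,0,-2.74,-2.97,0,0,0,1,0,-2.74,-2.97,0,0,0,1,0,-2.74,-2.97,0,0,0,1,0,-2.74,-2.97,0,0,0,1,0,-2.74,-2.97,0,0,0,1,0,-2.74,-2.97,0,0,0,1])

```text
time: 0.93
ee_pos: [0.4129, -0.2008, 0.4047]
orientation: [-0.692, -0.144, 0.692, -0.145]
force: [0.4, -1.3, -0.1]
width: 0.0939
```

Emit:
servo_tool(steps=[0.5,-2.74,-2.97,0,0,0,1,0.5,-2.74,-2.97,0,0,0,1,0.5,-2.74,-2.97,0,0,0,1,0.5,0,0,0.082,0,0,1,0.5,0,0,0.082,0,0,1,0,0,0,0,0,0,1,0,0,0,0,0,0,1])

```text
time: 1.52
ee_pos: [0.4613, -0.0918, 0.3795]
orientation: [-0.701, -0.088, 0.702, -0.088]
force: [0.5, 0.1, -0.1]
width: 0.0938
```

```bash
python3 - <<'E'
from h import *
plan([.461,-.0918,.031],.248+np.pi/2,"strip")
f=np.hstack([cams.grab_frame("top")[170:300,340:490],cams.grab_frame("side")[130:260,290:440]])
cv2.imwrite("pics/c2.png",cv2.resize(f[:,:,::-1],None,fx=2.6,fy=2.6,interpolation=cv2.INTER_CUBIC))
E
```

```text
strip t 1.52 grasp [ 0.4612 -0.0918  0.1995] yaw -1.321 tilt 0.0008 w 0.0938 F [ 0.5  0.1 -0.1] 
 shift cm [16.85 -0.    0.02] rotvec [0.002 0.001 0.   ] q7 -1.26
```

View pics/c2.png

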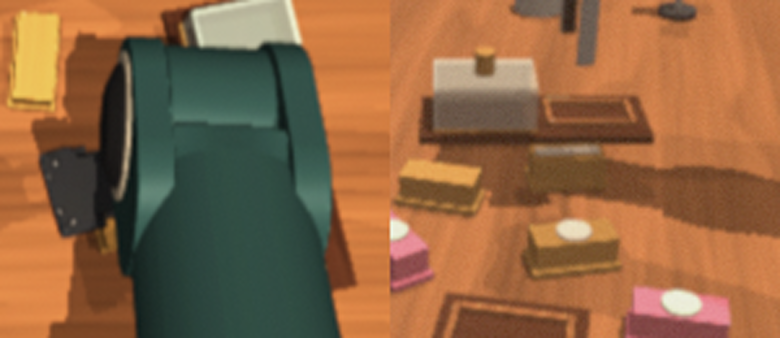

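The strip base is under the arm in the top view, and in the side view it stands clear below the fingers, so I descend and grip.

Emit:
servo_tool(steps=[3,0,0,0,0,0,1,3,0,0,0,0,0,1,3,0,0,0,0,0,1,3,0,0,0,0,0,1,2,0,0,0,0,0,1,1.4,0,0,0,0,0,1,1.4,0,0,0,0,0,1,0,0,0,0,0,0,0.7,0,0,0,0,0,0,0.6,0,0,0,0,0,0,0.5])

```text
time: 2.45
ee_pos: [0.4617, -0.092, 0.2125]
orientation: [0.702, 0.087, -0.701, 0.088]
force: [-0.4, -0.2, 0.1]
width: 0.0772
```

Emit:
servo_tool(steps=[0,0,0,0,0,0,0.4,0,0,0,0,0,0,0.2,0,0,0,0,0,0,0,0,0,0,0,0,0,0,0,0,0,0,0,0,0,0,0,0,0,0,0,0])

```text
time: 2.95
ee_pos: [0.4614, -0.0918, 0.2118]
orientation: [0.702, 0.087, -0.702, 0.087]
force: [-0.8, 0.4, 3.8]
width: 0.0418
```

```bash
python3 - <<'E'
from h import *
plan([.440,-.2603,.12],.18+np.pi/2,"ret")
f=cv2.imread("pics/side0.png"); h=cv2.cvtColor(f,cv2.COLOR_BGR2HSV);H,S,V=[h[...,i].astype(int) for i in range(3)]
white=(S<70)&(V>130)
for nm,w in (("strip",(338,178,380,196)),("disc",(345,210,375,225))): print(nm,rect("side",win(white,*w),.045))
for nm,w in(("disp",(slice(255,270),slice(306,318))),("ret",(slice(170,178),slice(346,353)))):
  for th in(100,120):
    n,l=cv2.connectedComponents((V>th).astype(np.uint8),connectivity=4); b=np.bincount(l[w][l[w]>0])
    print(nm,th,rect("side",l==b.argmax(),.02))
E
```

```text
ret t 2.95 grasp [ 0.4615 -0.0918  0.0318] yaw -1.323 tilt 0.0001 w 0.0418 F [-0.8  0.4  3.8] 
 shift cm [-8.82 15.81  6.21] rotvec [ 0.068 -0.    -0.   ] q7 -1.39
strip (array([ 0.4604, -0.0938]), np.float32(73.0), np.float32(14.0), 0.178, 27)
disc (array([0.4428, 0.0877]), np.float32(35.0), np.float32(31.0), 0.173, 61)
disp 100 (array([ 2.6964, -9.5133]), np.float32(20263.0), np.float32(6694.0), 1.537, 136195)
disp 120 (array([ 2.7025, -9.4918]), np.float32(20229.0), np.float32(6656.0), 1.54, 133844)
ret 100 (array([ 2.6964, -9.5133]), np.float32(20263.0), np.float32(6694.0), 1.537, 136195)
ret 120 (array([ 2.7025, -9.4918]), np.float32(20229.0), np.float32(6656.0), 1.54, 133844)
```

Emit:
servo_tool(steps=[-1,0,0,0,0,0,0,-2,0,0,0,0,0,0,-3,0,0,0,0,0,0,-3,3,1.2,0,0,0,0,0,3.2,1.25,0,0,0,0,0,3.2,1.25,0,0,0,0,0,3.2,1.25,0,0,0,0,0,3.2,1.25,0,0,0,0,0,0,0,0.068,0,0,0,0,0,0,0,0,0,0])

```text
time: 3.78
ee_pos: [0.4395, -0.26, 0.3004]
orientation: [-0.704, -0.061, 0.705, -0.061]
force: [-0.6, 0.4, -2.1]
width: 0.042
```

```bash
python3 - <<'E'
from h import *
plan([.440,-.2603,.0445],.18+np.pi/2,"ret")
f=cams.grab_frame("side")[90:220,270:430];s=cv2.imread("pics/side0.png")[90:220,270:430]
cv2.imwrite("pics/c3.png",cv2.resize(np.hstack([f[:,:,::-1],s]),None,fx=2.4,fy=2.4,interpolation=cv2.INTER_CUBIC))
E
```

```text
ret t 3.78 grasp [ 0.4395 -0.26    0.1204] yaw -1.398 tilt 0.0003 w 0.042 F [-0.6  0.4 -2.1] 
 shift cm [ 7.59  0.03 -0.04] rotvec [-0.007  0.     0.   ] q7 -1.03
```

View pics/c3.png

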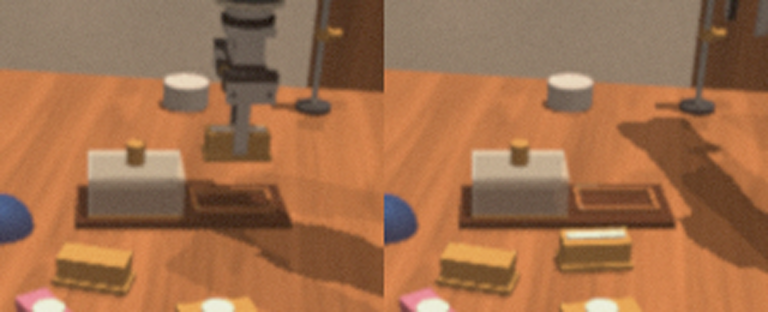

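Emit:
servo_tool(steps=[2,0,0,-0.007,0,0,0,2,0,0,0,0,0,0,1.5,0,0,0,0,0,0,0.7,0,0,0,0,0,0,0.4,0,0,0,0,0,0,0.4,0,0,0,0,0,0,0.2,0,0,0,0,0,0,0,0,0,0,0,0,0])

```text
time: 4.5
ee_pos: [0.4404, -0.2583, 0.2282]
orientation: [0.704, 0.066, -0.704, 0.066]
force: [-0.3, 0.3, -2.8]
width: 0.042
```

```bash
python3 - <<'E'
from h import *
plan([.440,-.2603,.0445],.18+np.pi/2,"ret")
E
```

```text
ret t 4.5 grasp [ 0.4405 -0.2583  0.0482] yaw -1.383 tilt 0.0003 w 0.042 F [-0.3  0.3 -2.8] 
 shift cm [0.37 0.19 0.08] rotvec [ 0.007 -0.    -0.   ] q7 -1.06
```

Emit:
servo_tool(steps=[0.1,0.1,0.05,0.004,0,0,0,0.15,0.08,0.03,0.003,0,0,0,0.1,0,0,0,0,0,0,0,0,0,0,0,0,0])

```text
time: 4.83
ee_pos: [0.4398, -0.2604, 0.2245]
orientation: [-0.704, -0.063, 0.704, -0.063]
force: [-0.1, 0.8, -2.6]
width: 0.0419
```

```bash
python3 - <<'E'
from h import *
plan([.440,-.2603,.0438],.18+np.pi/2,"ret")
E
```

```text
ret t 4.83 grasp [ 0.4398 -0.2604  0.0445] yaw -1.391 tilt 0.0001 w 0.0419 F [-0.1  0.8 -2.6] 
 shift cm [ 0.07 -0.01 -0.02] rotvec [-0.  0. -0.] q7 -1.06
```

Now the last 1 mm, then open gradually. Fully open, the fingers are 119 mm over their backs, so I open only partly and lift.

Emit:
servo_tool(steps=[0.07,0,0,0,0,0,0,0.03,0,0,0,0,0,0,0,0,0,0,0,0,0,0,0,0,0,0,0,0.5,0,0,0,0,0,0,0.6,0,0,0,0,0,0,0.75,0,0,0,0,0,0,0.75])

```text
time: 5.42
ee_pos: [0.4399, -0.2603, 0.2235]
orientation: [0.704, 0.063, -0.704, 0.063]
force: [-0.8, -0.2, 0.0]
width: 0.0634
```

Emit:
servo_tool(steps=[-1,0,0,0,0,0,0.75,-3,0,0,0,0,0,0.75,-4,0,0,0,0,0,1,-4,0,0,0,0,0,1,-4,0,0,0,0,0,1,-2,0,0,0,0,0,1,0,0,0,0,0,0,1])

```text
time: 6.0
ee_pos: [0.4404, -0.2604, 0.409]
orientation: [0.706, 0.062, -0.702, 0.065]
force: [0.4, -0.4, -0.2]
width: 0.0937
```

```bash
python3 - <<'E'
from h import *
plan([.4420,.087,.2],.345+np.pi/2,"disc")
f=cams.grab_frame("side");cv2.imwrite("pics/side4.png",f[:,:,::-1])
h=cv2.cvtColor(f,cv2.COLOR_RGB2HSV);H,S,V=[h[...,i].astype(int) for i in range(3)]
print(rect("side",win((S<90)&(V>120),340,140,400,180),.057))
cv2.imwrite("pics/c4.png",cv2.resize(f[130:260,290:440,::-1],None,fx=4,fy=4,interpolation=cv2.INTER_CUBIC))
E
```

```text
disc t 6.0 grasp [ 0.4415 -0.2611  0.229 ] yaw -1.391 tilt 0.0075 w 0.0937 F [ 0.4 -0.4 -0.2] 
 shift cm [  2.77 -34.17  -6.36] rotvec [-0.165 -0.005 -0.006] q7 -0.98
(array([ 0.5274, -0.2713]), np.float32(125.0), np.float32(22.0), 1.676, 65)
```

View pics/c4.png

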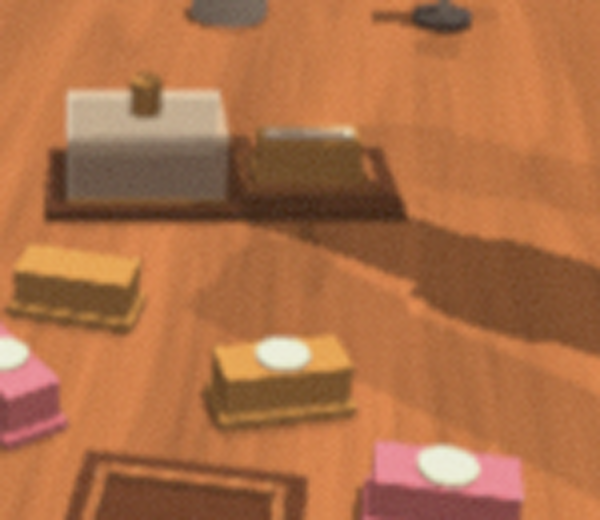

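The strip base sits flat inside the ledges, tag up, and the hood is still back. The knob top is at about side pixel (326.5,149.5). The hood is close, so I check the knob in both views.

```bash
python3 - <<'E'
from h import *
print(ray("side",[[326.5,149.5],[326.5,153]],.11), ray("side",[[326.5,158.5]],.076),ray("top",[440,194],.11))
f=cv2.imread("pics/top0.png");print(f[180:208:2,440].tolist())
k=np.array([.44,-.2603])+.16*np.array([np.cos(.18),np.sin(.18)]);print(k,proj("top",[[*k,.11],[*k,.076]]),proj("side",[[*k,.11],[*k,.076]]))
plan([*k,.16],.18+np.pi/2,"knob")
E
```

```text
[[ 0.58420869 -0.23080093  0.11      ]
 [ 0.57998529 -0.20020589  0.11      ]] [[ 0.58323902 -0.2294859   0.076     ]] [[ 0.58330386 -0.22947046  0.11      ]]
[[152, 179, 178], [152, 178, 178], [153, 179, 180], [151, 179, 179], [116, 173, 209], [79, 177, 231], [80, 178, 231], [81, 179, 231], [84, 184, 232], [58, 137, 180], [84, 112, 127], [150, 179, 179], [155, 181, 181], [155, 181, 182]]
[ 0.59741499 -0.23165527] [[440.54096989 188.5118808 ]
 [437.36411993 191.33261295]] [[322.83704307 149.13792796]
 [322.66837028 157.95672755]]
knob t 6.05 grasp [ 0.4407 -0.2607  0.2264] yaw -1.391 tilt 0.0045 w 0.0936 F [ 0.7 -0.2  0.1] 
 shift cm [  6.7   -0.02 -15.98] rotvec [-0.    -0.003 -0.003] q7 -0.98
```

Emit:
servo_tool(steps=[0,-0.1,-3.6,0,0,0,1,0,-0.1,-3.7,0,0,0,1,0,-0.1,-3.7,0,0,0,1,0,0,-3.7,0,0,0,1,3,0,0,0,0,0,1,3,0,0,0,0,0,1,0,0,0,0,0,0,1,0,0,0,0,0,0,1])

```text
time: 6.72
ee_pos: [0.5835, -0.231, 0.3423]
orientation: [-0.703, -0.064, 0.705, -0.063]
force: [0.2, -0.3, 1.3]
width: 0.0941
```

```bash
python3 - <<'E'
from h import *
plan([.585,-.2305,.102],.18+np.pi/2,"knob")
E
```

```text
knob t 6.72 grasp [ 0.5828 -0.2307  0.1623] yaw -1.391 tilt 0.0039 w 0.0941 F [ 0.2 -0.3  1.3] 
 shift cm [ 6.03 -0.   -0.18] rotvec [-0.     0.003  0.002] q7 -1.18
```

Emit:
servo_tool(steps=[2.5,0,-0.1,0,0.002,0.001,1,2,0,-0.1,0,0,0,1,1,0,0,0,0,0,1,0.5,0,0,0,0,0,1,0,0,0,0,0,0,0.6,0,0,0,0,0,0,0.3,0,0,0,0,0,0,0,0,0,0,0,0,0,0,0,0,0,0,0,0,0,0,0,0,0,0,0])

```text
$.steps: bad value
```

Emit:
servo_tool(steps=[0,0,0,0,0,0,0,0,0,0,0,0,0,0,0,0,0.4,0,0,0,0])

```text
time: 6.97
ee_pos: [0.5804, -0.2318, 0.3452]
orientation: [0.705, 0.063, -0.703, 0.064]
force: [0.2, -0.1, -0.6]
width: 0.0775
```

```bash
python3 - <<'E'
from h import *
plan([.440,-.2603,.101],.18+np.pi/2,"stop")
E
```

```text
stop t 6.97 grasp [ 0.5808 -0.2319  0.1652] yaw -1.391 tilt 0.0024 w 0.0775 F [ 0.2 -0.1 -0.6] 
 shift cm [ 6.39  0.29 14.33] rotvec [-0.    -0.002 -0.001] q7 -1.18
```

The first call was refused because I miscounted its numbers; the second only shifted the tool 4 mm in the air. I redo the descent.

Emit:
servo_tool(steps=[0,-0.05,-0.4,0,0,0,1,0,0,0,0,0,0,1,2.5,0,0,0,0,0,1,2,0,0,0,0,0,1,1.2,0,0,0,0,0,1,0.6,0,0,0,0,0,1,0,0,0,0,0,0,0.6,0,0,0,0,0,0,0.3])

```text
time: 7.63
ee_pos: [0.5841, -0.2306, 0.2811]
orientation: [0.704, 0.063, -0.704, 0.064]
force: [0.8, 0.2, 0.7]
width: 0.0838
```

Emit:
servo_tool(steps=[0,0,0,0,0,0,0,0,0,0,0,0,0,0,0,0,0,0,0,0,0,0,0,0,0,0,0,0,0,0,0,0,0,0,0,0,0,0,0,0,0,0])

```text
time: 8.13
ee_pos: [0.5839, -0.2306, 0.2806]
orientation: [0.704, 0.063, -0.704, 0.064]
force: [-0.5, 0.0, 0.6]
width: 0.044
```

```bash
python3 - <<'E'
from h import *
plan([.440,-.2603,.101],.18+np.pi/2,"stop")
E
```

```text
stop t 8.13 grasp [ 0.5839 -0.2306  0.1006] yaw -1.391 tilt 0.0002 w 0.044 F [-0.5  0.   0.6] 
 shift cm [-0.04  0.35 14.68] rotvec [-0. -0. -0.] q7 -1.21
```

Still closing at 44 mm; let it close on the knob.

Emit:
servo_tool(steps=[0,0,0,0,0,0,0,0,0,0,0,0,0,0,0,0,0,0,0,0,0,0,0,0,0,0,0,0])

```text
time: 8.47
ee_pos: [0.5837, -0.2328, 0.2805]
orientation: [0.705, 0.062, -0.704, 0.064]
force: [3.5, -12.8, -4.9]
width: 0.0275
```

Emit:
servo_tool(steps=[0,0,0.5,0,0,0,0,0,0,1,0,0,0,0,0,0,1.5,0,0,0,0,0,0,1.5,0,0,0,0,0,0,1.5,0,0,0,0,0,0,1,0,0,0,0])

```text
time: 8.97
ee_pos: [0.5137, -0.2456, 0.2806]
orientation: [0.705, 0.062, -0.704, 0.064]
force: [5.9, -17.0, -10.7]
width: 0.0275
```

```bash
python3 - <<'E'
from h import *
plan([.440,-.2603,.101],.18+np.pi/2,"stop")
E
```

```text
stop t 8.97 grasp [ 0.5138 -0.2461  0.1006] yaw -1.393 tilt 0.0031 w 0.0275 F [  5.9 -17.  -10.7] 
 shift cm [-0.05  0.15  7.51] rotvec [-0.003 -0.    -0.003] q7 -1.14
```

Emit:
servo_tool(steps=[0,0.15,1,0,0,0,0,0,0.1,1.5,0,0,0,0,0,0.05,1.5,0,0,0,0,0,0,1.5,0,0,0,0,0,0,1,0,0,0,0,0,0,0.4,0,0,0,0,0,0,0,0,0,0,0])

```text
time: 9.55
ee_pos: [0.447, -0.2586, 0.2805]
orientation: [-0.704, -0.063, 0.705, -0.063]
force: [-1.3, -0.7, -2.8]
width: 0.0273
```

```bash
python3 - <<'E'
from h import *
plan([.440,-.2603,.101],.18+np.pi/2,"stop")
E
```

```text
stop t 9.55 grasp [ 0.4469 -0.2586  0.1005] yaw -1.392 tilt 0.0008 w 0.0273 F [-1.3 -0.7 -2.8] 
 shift cm [-0.05  0.04  0.72] rotvec [-0.001  0.001  0.   ] q7 -1.06
```

Side force relieved. Now creep to the stop, watching the force.

Emit:
servo_tool(steps=[0,0,0.3,0,0,0,0,0,0,0.3,0,0,0,0,0,0,0.2,0,0,0,0,0,0,0,0,0,0,0])

```text
time: 9.88
ee_pos: [0.4404, -0.2597, 0.2805]
orientation: [0.705, 0.064, -0.704, 0.064]
force: [7.2, -0.8, -9.5]
width: 0.0276
```

Emit:
servo_tool(steps=[0,0,0.2,0,0,0,0,0,0,0.2,0,0,0,0,0,0,0,0,0,0,0])

```text
time: 10.13
ee_pos: [0.4379, -0.2599, 0.2808]
orientation: [0.706, 0.064, -0.702, 0.064]
force: [22.5, -0.7, -19.4]
width: 0.0277
```

The force climbs to 22 N with the knob right over the nest centre, so the hood is at its stop. I relieve the force, release and rise.

Emit:
servo_tool(steps=[0,0,-0.2,0,0,0,0,0,0,-0.1,0,0,0,0,0,0,0,0,0,0,0.6,0,0,0,0,0,0,1,0,0,0,0,0,0,1,0,0,0,0,0,0,1])

```text
time: 10.63
ee_pos: [0.4386, -0.26, 0.2805]
orientation: [-0.704, -0.064, 0.704, -0.063]
force: [-0.7, -0.9, -0.3]
width: 0.0506
```

Emit:
servo_tool(steps=[-2,0,0,0,0,0,1,-4,0,0,0,0,0,1,-4,0,0,0,0,0,1,-2,0,0,0,0,0,1,0,0,0,0,0,0,1])

```text
time: 11.05
ee_pos: [0.4394, -0.2602, 0.4051]
orientation: [0.706, 0.062, -0.702, 0.065]
force: [-0.2, 0.5, 0.4]
width: 0.084
```

```bash
python3 - <<'E'
from h import *
plan([.4420,.087,.2],.345+np.pi/2,"disc")
E
```

```text
disc t 11.05 grasp [ 0.4404 -0.2609  0.2251] yaw -1.391 tilt 0.0065 w 0.084 F [-0.2  0.5  0.4] 
 shift cm [  2.39 -34.13  -6.45] rotvec [-0.165 -0.004 -0.005] q7 -0.99
```

Emit:
servo_tool(steps=[0,-3.79,-0.72,0,0,0,1,0,-3.79,-0.72,0,0,0,1,0,-3.79,-0.72,0,0,0,1,0,-3.79,-0.72,0,0,0,1,0,-3.79,-0.72,0,0,0,1,0,-3.79,-0.72,0,0,0,1,0,-3.79,-0.72,0,0,0,1,0,-3.79,-0.72,0,0,0,1,0,-3.79,-0.7,0,0,0,1])

```text
time: 11.8
ee_pos: [0.4407, 0.0889, 0.4003]
orientation: [-0.704, -0.063, 0.704, -0.063]
force: [1.4, -0.3, 0.0]
width: 0.0938
```

Emit:
servo_tool(steps=[1,0,0,-0.08,0,0,1,1,0,0,-0.085,0,0,1,0,0,0,0,0,0,1,0,0,0,0,0,0,1])

```text
time: 12.13
ee_pos: [0.4412, 0.0869, 0.3801]
orientation: [-0.696, -0.12, 0.697, -0.12]
force: [0.7, -0.4, 0.4]
width: 0.0943
```

```bash
python3 - <<'E'
from h import *
plan([.4420,.087,.031],.345+np.pi/2,"disc")
E
```

```text
disc t 12.13 grasp [0.4409 0.0869 0.2001] yaw -1.229 tilt 0.0015 w 0.0943 F [ 0.7 -0.4  0.4] 
 shift cm [16.91  0.03 -0.1 ] rotvec [-0.003  0.001  0.001] q7 -1.6
```

Emit:
servo_tool(steps=[3,0,-0.1,0,0,0,1,3,0,0,0,0,0,1,3,0,0,0,0,0,1,3,0,0,0,0,0,1,2,0,0,0,0,0,1,1.4,0,0,0,0,0,1,1.4,0,0,0,0,0,1,0,0,0,0,0,0,0.7,0,0,0,0,0,0,0.6,0,0,0,0,0,0,0.5])

```text
time: 12.97
ee_pos: [0.4427, 0.0874, 0.2134]
orientation: [0.697, 0.121, -0.696, 0.121]
force: [0.6, -0.5, -0.3]
width: 0.078
```

Emit:
servo_tool(steps=[0,0,0,0,0,0,0.4,0,0,0,0,0,0,0.2,0,0,0,0,0,0,0,0,0,0,0,0,0,0,0,0,0,0,0,0,0,0,0,0,0,0,0,0])

```text
time: 13.47
ee_pos: [0.4423, 0.0875, 0.2127]
orientation: [0.697, 0.121, -0.697, 0.121]
force: [-0.4, -0.7, 5.2]
width: 0.042
```

```bash
python3 - <<'E'
from h import *
plan([.4952,.2377,.12],-.018+np.pi/2,"disp")
f=cams.grab_frame("top")
cv2.imwrite("pics/c5.png",cv2.resize(f[160:300,200:480,::-1],None,fx=2.8,fy=2.8,interpolation=cv2.INTER_CUBIC))
E
```

```text
disp t 13.47 grasp [0.4424 0.0875 0.0327] yaw -1.226 tilt 0.0002 w 0.042 F [-0.4 -0.7  5.2] 
 shift cm [ -8.73 -12.35 -10.05] rotvec [ 0.363 -0.    -0.   ] q7 -1.83
```

View pics/c5.png

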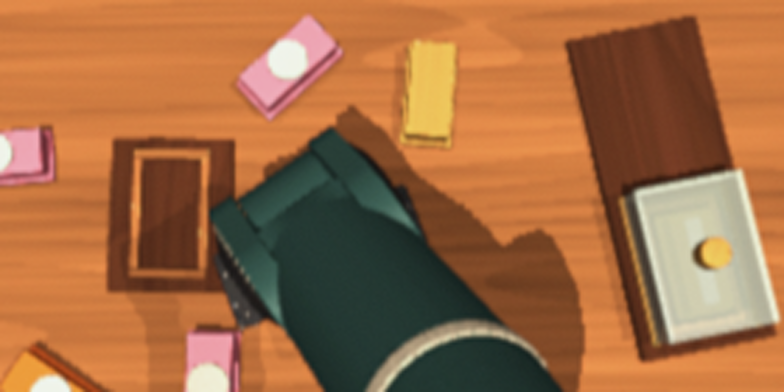

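The hood covers the strip base, and the round-tag base is gripped (42 mm). I lift and carry it to the display nest.

Emit:
servo_tool(steps=[-1,0,0,0,0,0,0,-2,0,0,0,0,0,0,-3,0,0,0,0,0,0,-2.7,0,0,0,0,0,0,0,-2.35,-2.05,0,0,0,0,0,-2.5,-2,0,0,0,0,0,-2.5,-2,0,0,0,0,0,-2.5,-2,0,0,0,0,0,-2.5,-2,0,0,0,0])

```text
time: 14.27
ee_pos: [0.4952, 0.2391, 0.3001]
orientation: [-0.697, -0.121, 0.697, -0.121]
force: [-0.3, 0.7, -1.8]
width: 0.0419
```

Emit:
servo_tool(steps=[0,0,0,0.09,0,0,0,0,0,0,0.09,0,0,0,0,0,0,0.09,0,0,0,0,0,0,0.09,0,0,0,0,0,0,0,0,0,0,0,0,0,0,0,0,0])

```text
time: 14.77
ee_pos: [0.4949, 0.2378, 0.2999]
orientation: [-0.707, 0.004, 0.707, 0.004]
force: [-0.4, -0.6, -2.4]
width: 0.0418
```

```bash
python3 - <<'E'
from h import *
plan([.4952,.2377,.0445],-.018+np.pi/2,"disp")
E
```

```text
disp t 14.77 grasp [0.4948 0.2378 0.1199] yaw -1.583 tilt 0.0002 w 0.0418 F [-0.4 -0.6 -2.4] 
 shift cm [ 7.54  0.01 -0.03] rotvec [ 0.006  0.    -0.   ] q7 -2.32
```

Emit:
servo_tool(steps=[2,0,0,0.004,0,0,0,2,0,0,0,0,0,0,1.5,0,0,0,0,0,0,0.7,0,0,0,0,0,0,0.4,0,0,0,0,0,0,0.4,0,0,0,0,0,0,0.1,0,0,0,0,0,0,0,0,0,0,0,0,0])

```text
time: 15.43
ee_pos: [0.4952, 0.2378, 0.2289]
orientation: [0.707, -0.006, -0.707, -0.007]
force: [-0.0, -0.4, -2.7]
width: 0.0415
```

```bash
python3 - <<'E'
from h import *
plan([.4952,.2377,.0447],-.018+np.pi/2,"disp")
f=cams.grab_frame("side")
cv2.imwrite("pics/c6.png",cv2.resize(f[180:290,270:430,::-1],None,fx=4,fy=4,interpolation=cv2.INTER_CUBIC))
E
```

```text
disp t 15.43 grasp [0.4953 0.2378 0.0489] yaw -1.589 tilt 0.0005 w 0.0415 F [-0.  -0.4 -2.7] 
 shift cm [0.42 0.01 0.  ] rotvec [-0.001 -0.     0.   ] q7 -2.38
```

View pics/c6.png

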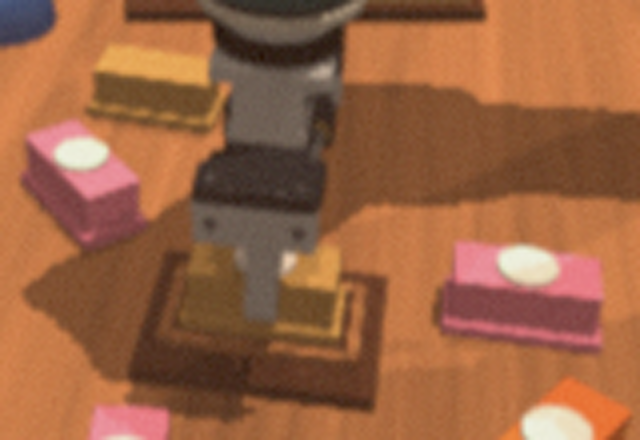

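The base is inside the ledges at about (265,290) in the crop, with no contact force. I finish lowering and release.

Emit:
servo_tool(steps=[0.2,0,0,0,0,0,0,0.15,0,0,0,0,0,0,0.1,0,0,0,0,0,0,0,0,0,0,0,0,0,0,0,0,0,0,0,0,0,0,0,0,0,0,0.5,0,0,0,0,0,0,0.6,0,0,0,0,0,0,0.75,0,0,0,0,0,0,0.75])

```text
time: 16.23
ee_pos: [0.4951, 0.2377, 0.224]
orientation: [0.707, -0.007, -0.707, -0.007]
force: [0.0, -1.2, 0.5]
width: 0.0638
```

Emit:
servo_tool(steps=[-1,0,0,0,0,0,0.75,-3,0,0,0,0,0,0.75,-4,0,0,0,0,0,1,-4,0,0,0,0,0,1,-4,0,0,0,0,0,1,-4,3,0,0,0,0,1,0,4,0,0,0,0,1,0,4,0,0,0,0,1,0,4,0,0,0,0,1,0,0,0,0,0,0,1])

```text
time: 17.07
ee_pos: [0.4923, 0.0858, 0.418]
orientation: [0.707, -0.01, -0.707, -0.009]
force: [0.1, -0.4, -0.3]
width: 0.0938
```

```bash
python3 - <<'E'
from h import *
plan([.4952,.2377,.2],-.018+np.pi/2,"end")
f=cams.grab_frame("top");g=cams.grab_frame("side")
h=cv2.cvtColor(f,cv2.COLOR_RGB2HSV)
w=(h[...,1]<90)&(h[...,2]>150)
print("disc tag",rect("top",win(w,240,205,285,265),.057))
k=(h[...,0]>8)&(h[...,0]<28)&(h[...,1]>110)&(h[...,2]>120)
print("knob",rect("top",win(k,442,235,468,265),.11))
h=cv2.cvtColor(g,cv2.COLOR_RGB2HSV);print("disc tag side",rect("side",win((h[...,1]<70)&(h[...,2]>130),310,225,370,265),.057))
a=cv2.resize(f[100:300,200:480],(560,400));b=cv2.resize(g[120:290,200:438],(240,171))
b=cv2.resize(g[120:290,220:430],(560,453)); cv2.imwrite("pics/c7.png",cv2.resize(np.vstack([a,b[:,:]]),None,fx=.7,fy=.7)[:,:,::-1])
E
```

```text
end t 17.07 grasp [0.4924 0.0854 0.238 ] yaw -1.598 tilt 0.0024 w 0.0938 F [ 0.1 -0.4 -0.3] 
 shift cm [  3.77 -15.2    0.12] rotvec [-0.009 -0.    -0.002] q7 -1.93
disc tag (array([0.4965, 0.2364]), np.float32(35.0), np.float32(34.0), 1.556, 142)
knob (array([ 0.4419, -0.258 ]), np.float32(25.0), np.float32(24.0), 3.079, 85)
disc tag side (array([0.4947, 0.2373]), np.float32(35.0), np.float32(32.0), 0.17, 87)
```

View pics/c7.png

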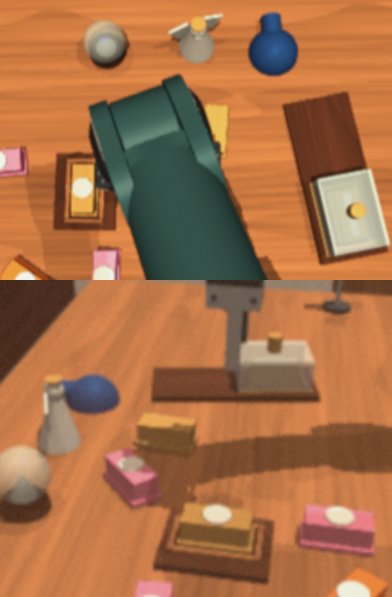

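The round-tag base sits in the display nest, 2 mm or less from centre in both views. The hood is over the reject, with the knob about 3 mm from the nest centre. The bystanders look unmoved and the arm is clear.

```bash
python3 -c "
from plant import arm
print(arm.finish_job())"
```

```text
the job is handed in; nothing more can be done
None
```

I set the strip-tagged base into the returns nest, slid the hood over it to its stop, and set the round-tagged base into the display nest. I handed the job in at about 17 s of the 72 s allowed; no verdict is reported.

**What the last checks showed:**
- **Round-tagged base:** its tag lies 2 mm or less from the display nest centre in both camera views. It looks flat with the tag up.
- **Strip-tagged base:** in the picture taken before the hood moved, it looked flat inside the ledges with the tag up. After that it can only be seen through the hood; I did not measure its position again.
- **Hood:** it met a firm stop at about 22 N with its knob over the nest; the last view puts the knob about 3 mm from the nest centre.
- **The rest:** the untagged base, angel, igloo and globe look unmoved. The gripper is open and clear of everything.

**What disagreed or went wrong:**
- **Hood travel:** the knob was about 148 mm from the nest centre at the start, where I expected 160 mm for a parked hood. The measured travel was therefore about 146 mm. I took this to mean the hood began about 12 mm in from its parked position. If it began at 0 instead, its value would be about 0.146 m, below the 0.15 m needed. The firm stop and the knob over the nest point to the first reading.
- **Side force on the knob:** my grip was about 2–3 mm off the hood's line, which gave about 18 N of side force. I corrected it partway through the slide.
- **Refused call:** one move call was refused because I miscounted its numbers. I redid it with no harm.

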